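# Stack a machine foot and hold its top bracket ready above it

### The arm

A 6-joint arm with a two-finger parallel gripper is mounted at the origin on a cart in front of the work surface, level with it; the furniture and walls round the work are solid. World frame = base frame: x ahead of the robot, y to its left, z up, the work surface at z = 0. Lengths are in m, angles in rad, forces in N, time in s.
With the tool pointing down it reaches from about 0.25 to 0.775 m from the base axis. Payload 4 kg.
Tool frame: the origin (TCP) lies where the fingers leave the gripper's body, on its centre line; the fingertips stand 97 mm ahead of it and the grasp point (between the pads) lies 78 mm ahead of it; z points along the fingers, y is the line along which they close (so a half turn about z gives the same grasp; the last joint's range is limited). The gripper opens to 94 mm and grips with 3 to 60 N. Pads are 16 mm wide; open, the fingers measure 119 mm over their backs; the gripper's body (75 mm by 177 mm) begins 78 mm behind the grasp point.
Start: joints at [-1.267, 0.087, 1.371, -0, 1.684, -0.103], TCP at [0.218, -0.505, 0.303] pointing down, gripper open.
Joint ranges: [-3.1, 3.1], [-0.76, 2.03], [0.27, 2.55], [-1.08, 4.22], [0.17, 2.65], [-2.57, 2.57]. Speed limits (rad/s): [2.79, 2.79, 3.14, 3.14, 3.14, 3.14].

### API

Orientations are given as [roll, pitch, yaw] about the fixed x, y, z axes, in that order (R = Rz(yaw) Ry(pitch) Rx(roll)).
In Python, from bench import robot, eyes gives the robot as it stands. The module is installed in compiled form; this text tells all that it offers.
- The arm moves only by the tool carry_out, never from a script. Its argument "deltas" is a list of rows, each an object of numbers: "dx", "dy", "dz": the shift along the tool's x, y, z each as a share of 0.02 m, from -1 to 1; "wx", "wy", "wz": the turn, a rotation vector about the tool's x, y, z each as a share of 0.12 rad, from -1 to 1; "gripper": the closure in counts, from 0 (fully open) to 255 (shut). In form: [{"dx": .., "dy": .., "dz": .., "wx": .., "wy": .., "wz": .., "gripper": ..}, ...]. A call has 1 to 20 rows; each row shifts and turns the commanded pose from where the row before left it, along the tool's axes as they then stand; what a row does not reach is not made up. A row lasts 1/12 s, in which the tool goes at most 41.7 mm and 7.16 degrees, less where a joint would pass 70% of its speed; a pose out of reach is approached as far as the arm can. A call with a number of a shift or a turn outside -1 to 1 is refused whole. A call with a gripper value outside its range is refused whole. The fingers move at their own pace and stop on an object; the grip force is fixed at half the most. Time passes only in rows, so rows that do not move let the fingers close. It gives the time, the measured TCP pose, the force, the opening and the grip force at its end, in the units of the state.
- robot.get_obs(): the state, without advancing time (a new reading comes with each control period).
- eyes.snapshot(name): name is "scene" or "side" or "wrist"; returns the picture (420x560x3 uint8, red, green, blue); there is no depth.
- eyes.get_calibration(name): a dict with "fovy" (degrees; the focal length in pixels is half the picture's height over the tangent of half this angle, whatever the lens; pixels are square), "cx", "cy" (the principal point, pixels), "R" (3x3) and "t" (3): a world point X has camera coordinates R X + t. Camera axes: x right, y down, z forward; pixel columns grow to the right and rows downward; lengths in m; the calibration is good to about 2 mm. The wrist camera is an equidistant fisheye: a pixel r from the principal point sees the ray r / f radians off the axis. A picture is of the moment at which its call begins: read the wrist's pose just before it. get_calibration takes no time and is no camera call; for the wrist camera it gives the pose at the moment of the call.
- robot.close_job(): hands the job in; it is judged then, once.
The state is a dict: "time": time; "joint_positions": joint angles; "qvel": joint speeds; "joint_torque": joint torques, N m; "tool_pos": TCP position; "ee_rot": TCP orientation; "wrist_force": force on the tool from outside, world axes, zero at the start; "wrist_torque": the same for the moment, N m; "width": finger opening in m; "finger_force": force on a finger pad.
Only numpy, scipy, OpenCV 4.12 (cv2) and the standard library are available. Lean on these libraries where they do the work, as an engineer would, in place of code of your own. Each camera call takes 0.05 s, during which the arm holds its last target. There are 200 camera calls.

### The job

Build up the machine foot on the dark steel base plate: lay the blue disc centred in the white ring, then the steel disc centred on the blue one, setting both down gently and letting go of them. Then take the yellow bracket by its lug, lift it over the cartons and hold it level about two centimetres above the stack, centred over it and with its long side along the long side of the base plate, without touching it, so that I can check the fit; finish while still holding it there. Leave the cartons, the tape measure and the torch where they are.

Things in the scene. Friction and masses are not known exactly. Their poses are not given: they have to be found in the camera images.
- base_top (a point): centre of the top face of the fixed base plate, a dark steel plate lying on the table, 120 (x) x 90 (y) x 12 mm high, with flush bolts at its corners and a thin white ring of 54 mm diameter round its centre. Its x axis runs along the plate's long side, z is up. The stack is built here.
- blue_centre (a point): centre (half-way up) of the blue nylon disc, 50 mm diameter, 14 mm thick, loose, lying flat on the table; about 0.06 kg. z is its axis, up.
- steel_centre (a point): centre (half-way up) of the bare steel disc, 50 mm diameter, 10 mm thick, loose, lying flat on the table; about 0.12 kg. z is its axis, up.
- bracket_lug (a point): grasp point of the yellow bracket, about 0.2 kg, standing loose on the table: a foot plate 72 (x) x 56 (y) x 8 mm with an upright lug on its middle, 44 mm long (along x), 14 mm thick (along y) and 42 mm high. This point is the middle of the lug, 29 mm above the underside of the foot plate and 21 mm below the top of the lug. x runs along the lug and the plate's long side, z is up.
- screw_box_1: tan and red carton of screws, 61 (x) x 100 (y) x 46 mm high, loose, origin at the centre of its underside; part of the row of cartons that stands between the base plate and the parts. Bystander.
- nail_box: white and green carton of nails, 61 (x) x 90 (y) x 51 mm high, loose, origin at the centre of its underside; the farther one of the row. Bystander.
- tape_measure: yellow tape measure, 36 (x) x 84 (y) x 70 mm high, loose, origin at the centre of its underside. Bystander. The big open carton, its front flap standing up, begins just behind it and is taller than the gripper.
- torch: black torch lying on the table, 50 (x) x 145 (y) x 50 mm high, loose, origin at the centre of its underside. Bystander.

How it is judged:
On the way, in this order (a step that is already met when the one before it is completed fails the run):
1. the blue disc lies flat and centred on the base plate, let go (horizontal distance between blue_centre and base_top below 0.01 m and z of blue_centre in the frame of base_top between 0.004 and 0.01 m and angle between blue_centre's own z axis and vertical below 0.1 rad and contact force between the fingers and blue_disc below 0.05 N and linear speed of blue_disc below 0.03 m/s), for 0.2 s.
2. the steel disc lies flat and centred on the blue disc, let go (all of step 1 and horizontal distance between steel_centre and blue_centre below 0.01 m and z of steel_centre in the frame of base_top between 0.016 and 0.022 m and angle between steel_centre's own z axis and vertical below 0.1 rad and contact force between the fingers and steel_disc below 0.05 N and linear speed of steel_disc below 0.03 m/s), for 0.2 s.
At the end, for the whole second after the job is handed in: The blue disc lies flat within 10 mm of the plate's centre, the steel disc flat on it within 10 mm, untouched. Fingers hold the bracket still, level (0.12 rad), within 10 mm of the steel disc's axis, long side within 0.13 rad of the plate's, underside 5 to 40 mm above it, not touching the stack (all of step 2 and horizontal distance between bracket_lug and steel_centre below 0.01 m and z of bracket_lug in the frame of base_top between 0.058 and 0.093 m and angle between bracket_lug's own z axis and vertical below 0.12 rad and angle between the x axis of bracket_lug and the x axis of base_top, either way round below 0.13 rad and contact force between the fingers and bracket above 1 N and contact force between bracket and steel_disc below 0.05 N and contact force between bracket and blue_disc below 0.05 N and contact force between bracket and base_plate below 0.05 N and linear speed of bracket below 0.03 m/s); the arm keeps its last pose, push and grip.
It fails at once if a carton, the tape measure or the torch is moved more than 25 mm (distance of any of screw_box_1, nail_box, tape_measure, torch from where it was at the start of the episode above 0.025 m).
It fails at once if a disc or the bracket is dropped instead of set down (falls more than about 18 mm) ((linear speed of blue_disc above 0.6 m/s and contact force between the fingers and blue_disc below 0.01 N) or (linear speed of steel_disc above 0.6 m/s and contact force between the fingers and steel_disc below 0.01 N) or (linear speed of bracket above 0.6 m/s and contact force between the fingers and bracket below 0.01 N)).
It also fails if it takes over 72 s, if anything falls off the work surface, if the arm or the gripper's body presses on something with over 40 N, if the wrist force passes 120 N, or if a joint passes its speed limit or range.

## Working session

There is one attempt and no reset: what is moved stays moved. The work goes in short steps, Python scripts to look and compute and a tool call to move; the robot and the scene stay as the last step left them, time stands still between calls to the robot, and variables do not carry over. Pictures are saved under pics/ and viewed, at most 10 in all, crops included, and the job is handed in when it is done.

Besides the shell and the picture viewer there is one more tool, called after "Request:" by a JSON object that holds its "api" and its "payload", one argument or row to a line. carry_out: Moves the arm, as the interface text tells. Shift numbers are shares of 0.02 m and turn numbers shares of 0.12 rad, none past 1 either way. Its arguments: {"type":"object","properties":{"deltas":{"type":"array","items":{"type":"object","properties":{"dx":{"type":"number"},"dy":{"type":"number"},"dz":{"type":"number"},"wx":{"type":"number"},"wy":{"type":"number"},"wz":{"type":"number"},"gripper":{"type":"number"}}}}},"required":["deltas"]}

```bash
mkdir -p pics
python3 - <<'E'
from bench import robot, eyes
import cv2,numpy as np
o=robot.get_obs();print(o['time'],o['tool_pos'],o['ee_rot'],o['width'])
for n in("scene","side","wrist"):
    c=eyes.get_calibration(n);print(n,c)
    cv2.imwrite(f"pics/{n}0.png",eyes.snapshot(n)[:,:,::-1])
E
```

```text
0.0 [ 0.21751055 -0.5047998   0.30150156] [-3.13939544e+00 -2.22234314e-04  4.06795358e-01] 0.09412040781765794
scene {'fovy': 47.427261805790636, 'cx': 277.14630971515305, 'cy': 209.2954291296163, 'R': array([[-0.87485419, -0.48438224,  0.00200024],
       [-0.25903515,  0.46435216, -0.84692259],
       [ 0.40930544, -0.7414519 , -0.53171245]]), 't': array([0.44490891, 0.18308413, 0.78904674])}
side {'fovy': 56.55315801253656, 'cx': 274.02345402308106, 'cy': 204.8723615465593, 'R': array([[ 0.95702803, -0.28992127, -0.00655765],
       [-0.14365821, -0.45432891, -0.87917436],
       [ 0.25191202,  0.84233657, -0.47645508]]), 't': array([-0.51878966,  0.09621662,  0.76667547])}
wrist {'fovy': 65.70646984690485, 'cx': 286.9139251009782, 'cy': 206.4970081878221, 'R': array([[ 0.39583434, -0.91832104, -0.00128442],
       [-0.88810807, -0.38316637,  0.2538653 ],
       [-0.233622  , -0.0993479 , -0.96723873]]), 't': array([-0.54938361, -0.02678881,  0.39061405])}
```

View pics/scene0.png

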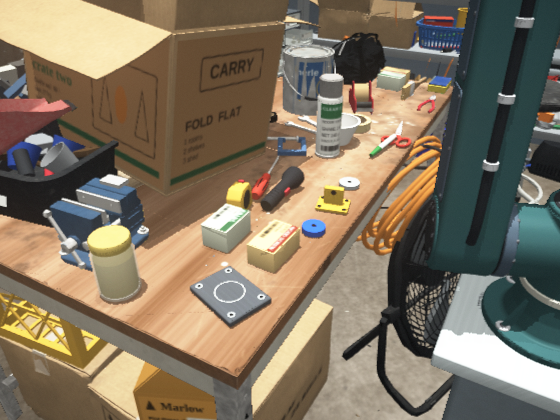

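View pics/side0.png

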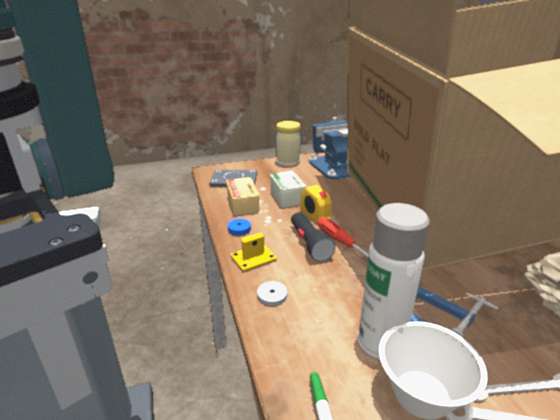

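View pics/wrist0.png

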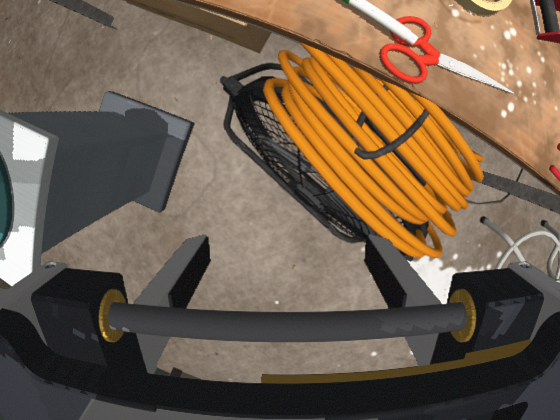

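The scene shows the plate about (231,292), cartons (227,228) and (273,246), blue disc (313,228), bracket (334,200), steel disc (348,183). In the side view they are at plate (234,178), blue (240,227), bracket (253,252), steel (272,293). The wrist shows only the floor and cables. I'll enlarge both fixed views.

Run:
```python
import cv2
a=cv2.imread("pics/scene0.png")[170:325,185:370];cv2.imwrite("pics/sc.png",cv2.resize(a,None,fx=3.8,fy=3.8,interpolation=cv2.INTER_CUBIC))
a=cv2.imread("pics/side0.png")[160:310,195:345];cv2.imwrite("pics/si.png",cv2.resize(a,None,fx=4,fy=4,interpolation=cv2.INTER_CUBIC))
```

```text
(no output)
```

View pics/sc.png

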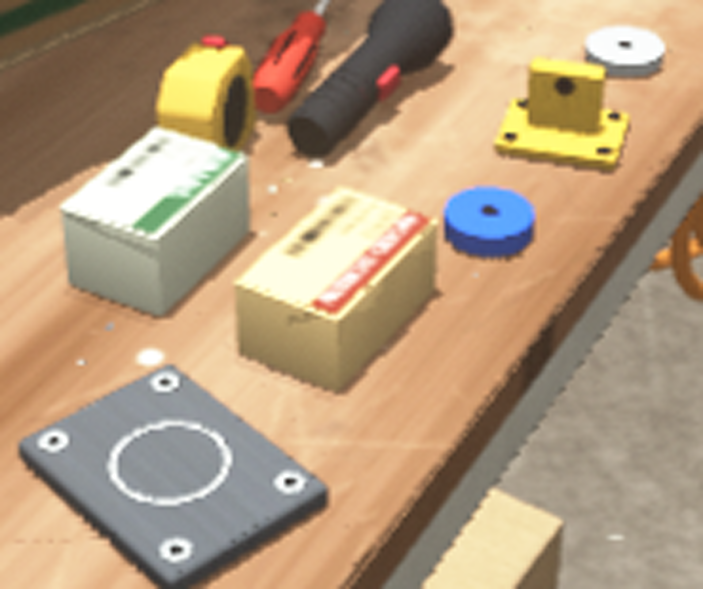

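View pics/si.png

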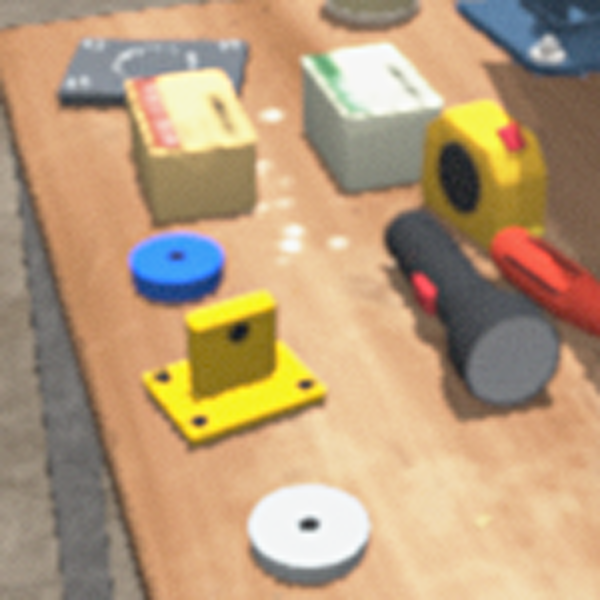

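Scene crop: plate bolts (53,441), (165,381), (290,482), (176,550). Blue hole (490,210), steel hole (625,44), foot holes (605,151) and (614,116). Side crop: bolts (95,44), (232,46), (78,84). Blue hole (177,256), steel hole (309,524), foot holes (162,377) and (199,421).

```bash
cat > h.py <<'E'
import numpy as np
from bench import robot, eyes
def K(c): f=210/np.tan(np.radians(c['fovy']/2)); return f
def ray(c,u,v,fish=False):
    d=np.array([u-c['cx'],v-c['cy']])/K(c)
    if fish:
        r=np.hypot(*d); v3=np.array([*(d/max(r,1e-9)*np.sin(r)),np.cos(r)])
    else: v3=np.array([*d,1.])
    w=c['R'].T@v3; return -c['R'].T@c['t'], w/np.linalg.norm(w)
def tri(rays):
    A=np.zeros((3,3));b=np.zeros(3)
    for o,d in rays:
        P=np.eye(3)-np.outer(d,d);A+=P;b+=P@o
    X=np.linalg.solve(A,b)
    return X,max(np.linalg.norm((np.eye(3)-np.outer(d,d))@(X-o)) for o,d in rays)
def plane(r,z): o,d=r; return o+d*(z-o[2])/d[2]
E
python3 - <<'E'
from h import *
S=eyes.get_calibration("scene");D=eyes.get_calibration("side")
s=lambda u,v:ray(S,185+(u+.5)/3.8-.5,170+(v+.5)/3.8-.5)
d=lambda u,v:ray(D,195+(u+.5)/4-.5,160+(v+.5)/4-.5)
for n,a,b in[("blue",(490,210),(177,256)),("steel",(625,44),(309,524)),("hole-+",(605,151),(162,377)),("hole--",(614,116),(199,421)),
 ("bolt-+",(176,550),(95,44)),("bolt++",(53,441),(232,46)),("bolt--",(290,482),(78,84)),
 ("screw box -x-y",(437,225),(150,150)),("sb+x-y",(340,188),(255,142)),("nail--",(247,155),(346,114)),("nail+-",(158,130),(440,105))]:
    X,e=tri([s(*a),d(*b)]);print(n,X.round(4),round(e,4))
print("holes scene z8",[plane(s(*p),.008).round(4) for p in[(510,135),(605,151),(614,116)]])
print("holes side z8",[plane(d(*p),.008).round(4) for p in[(162,377),(199,421),(306,384)]])
print("bolts z12",[plane(s(*p),.012).round(4) for p in[(53,441),(165,381),(290,482),(176,550),(170,462)]])
E
```

```text
blue [ 0.4487 -0.0477  0.0148] 0.0008
steel [ 0.4566 -0.2685  0.0107] 0.0005
hole-+ [ 0.4199 -0.1448  0.0086] 0.0008
hole-- [ 0.4295 -0.1837  0.0089] 0.0002
bolt-+ [0.4559 0.2523 0.0127] 0.0007
bolt++ [0.5459 0.2204 0.012 ] 0.0012
bolt-- [0.4345 0.1915 0.0122] 0.0003
screw box -x-y [0.449  0.0191 0.0451] 0.0013
sb+x-y [0.5089 0.0128 0.0445] 0.0004
nail-- [0.5641 0.0176 0.0513] 0.0009
nail+- [0.6221 0.017  0.0492] 0.0005
holes scene z8 [array([ 0.4755, -0.1346,  0.008 ]), array([ 0.4194, -0.1454,  0.008 ]), array([ 0.4298, -0.1851,  0.008 ])]
holes side z8 [array([ 0.4208, -0.1434,  0.008 ]), array([ 0.4299, -0.1824,  0.008 ]), array([ 0.485 , -0.1695,  0.008 ])]
bolts z12 [array([0.5444, 0.2209, 0.012 ]), array([0.5234, 0.1595, 0.012 ]), array([0.4343, 0.1913, 0.012 ]), array([0.4555, 0.252 , 0.012 ]), array([0.489 , 0.2065, 0.012 ])]
```

Request:
{"api": "carry_out", "payload": {
  "deltas": [
    {"wz": -1},
    {"wz": -1},
    {"wz": -1},
    {"wz": -1},
    {"wz": -1},
    {"wz": -1},
    {"wz": -1},
    {"wz": -1},
    {"wz": -1},
    {"wz": -0.7},
    {"dx": 1, "dy": 0.5},
    {"dx": 1, "dy": 0.5},
    {"dx": 1, "dy": 0.5},
    {"dx": 1, "dy": 0.5},
    {"dx": 1, "dy": 0.5},
    {"dx": 1, "dy": 0.5},
    {"dx": 1, "dy": 0.5},
    {"dx": 1, "dy": 0.5},
    {"dx": 1, "dy": 0.5},
    {"dx": 1, "dy": 0.5}
  ]
}}

```text
invalid input
```

Request:
{"api": "carry_out", "payload": {
  "deltas": [
    {"dx": 1, "dy": 0.5},
    {"dx": 1, "dy": 0.5},
    {"dx": 1, "dy": 0.5},
    {"dx": 1, "dy": 0.5},
    {"dx": 1, "dy": 0.5},
    {"dx": 1, "dy": 0.5},
    {"dx": 1, "dy": 0.5},
    {"dx": 1, "dy": 0.5, "dz": 1},
    {"dx": 0.5, "dy": 0.5, "dz": 1},
    {"dz": 1},
    {"dz": 1},
    {"dz": 1},
    {}
  ]
}}

```text
invalid input
```

Request:
{"api": "carry_out", "payload": {
  "deltas": [
    {"dx": 0, "dy": 0, "dz": 0, "wx": 0, "wy": 0, "wz": -1, "gripper": 0},
    {"dx": 0, "dy": 0, "dz": 0, "wx": 0, "wy": 0, "wz": -1, "gripper": 0},
    {"dx": 0, "dy": 0, "dz": 0, "wx": 0, "wy": 0, "wz": -1, "gripper": 0},
    {"dx": 0, "dy": 0, "dz": 0, "wx": 0, "wy": 0, "wz": -1, "gripper": 0},
    {"dx": 0, "dy": 0, "dz": 0, "wx": 0, "wy": 0, "wz": -1, "gripper": 0},
    {"dx": 0, "dy": 0, "dz": 0, "wx": 0, "wy": 0, "wz": -1, "gripper": 0},
    {"dx": 0, "dy": 0, "dz": 0, "wx": 0, "wy": 0, "wz": -1, "gripper": 0},
    {"dx": 0, "dy": 0, "dz": 0, "wx": 0, "wy": 0, "wz": -1, "gripper": 0},
    {"dx": 0, "dy": 0, "dz": 0, "wx": 0, "wy": 0, "wz": -1, "gripper": 0},
    {"dx": 0, "dy": 0, "dz": 0, "wx": 0, "wy": 0, "wz": -0.7, "gripper": 0},
    {"dx": 0, "dy": 0, "dz": 0, "wx": 0, "wy": 0, "wz": 0, "gripper": 0}
  ]
}}

```text
time: 1.07
tool_pos: [0.2176, -0.505, 0.3022]
ee_rot: [-3.141, -0.001, 1.572]
wrist_force: [-0.3, 0.6, 0.2]
width: 0.0939
finger_force: 0.0
```

Request:
{"api": "carry_out", "payload": {
  "deltas": [
    {"dx": 1, "dy": 0.5, "dz": 0, "wx": 0, "wy": 0, "wz": 0, "gripper": 0},
    {"dx": 1, "dy": 0.5, "dz": 0, "wx": 0, "wy": 0, "wz": 0, "gripper": 0},
    {"dx": 1, "dy": 0.5, "dz": 0, "wx": 0, "wy": 0, "wz": 0, "gripper": 0},
    {"dx": 1, "dy": 0.5, "dz": 0, "wx": 0, "wy": 0, "wz": 0, "gripper": 0},
    {"dx": 1, "dy": 0.5, "dz": 0, "wx": 0, "wy": 0, "wz": 0, "gripper": 0},
    {"dx": 1, "dy": 0.5, "dz": 0, "wx": 0, "wy": 0, "wz": 0, "gripper": 0},
    {"dx": 1, "dy": 0.5, "dz": 0, "wx": 0, "wy": 0, "wz": 0, "gripper": 0},
    {"dx": 1, "dy": 0.5, "dz": 0, "wx": 0, "wy": 0, "wz": 0, "gripper": 0},
    {"dx": 1, "dy": 0.5, "dz": 0, "wx": 0, "wy": 0, "wz": 0, "gripper": 0},
    {"dx": 1, "dy": 0.5, "dz": 0, "wx": 0, "wy": 0, "wz": 0, "gripper": 0},
    {"dx": 1, "dy": 0.5, "dz": 0, "wx": 0, "wy": 0, "wz": 0, "gripper": 0},
    {"dx": 1, "dy": 0.5, "dz": 0, "wx": 0, "wy": 0, "wz": 0, "gripper": 0},
    {"dx": 1, "dy": 0.5, "dz": 0, "wx": 0, "wy": 0, "wz": 0, "gripper": 0},
    {"dx": 1, "dy": 0.5, "dz": 0, "wx": 0, "wy": 0, "wz": 0, "gripper": 0},
    {"dx": 1, "dy": 0.5, "dz": 0, "wx": 0, "wy": 0, "wz": 0, "gripper": 0},
    {"dx": 1, "dy": 0.5, "dz": 0.5, "wx": 0, "wy": 0, "wz": 0, "gripper": 0},
    {"dx": 1, "dy": 0.5, "dz": 1, "wx": 0, "wy": 0, "wz": 0, "gripper": 0},
    {"dx": 1, "dy": 0.5, "dz": 1, "wx": 0, "wy": 0, "wz": 0, "gripper": 0},
    {"dx": 0, "dy": 0, "dz": 1, "wx": 0, "wy": 0, "wz": 0, "gripper": 0},
    {"dx": 0, "dy": 0, "dz": 0, "wx": 0, "wy": 0, "wz": 0, "gripper": 0}
  ]
}}

```text
time: 2.73
tool_pos: [0.396, -0.1432, 0.2283]
ee_rot: [-3.134, -0.004, 1.571]
wrist_force: [-0.7, -0.1, -0.1]
width: 0.0943
finger_force: 0.0
```

Run:
```python
from h import *
import cv2,pickle
c=eyes.get_calibration("wrist");im=eyes.snapshot("wrist");pickle.dump(c,open("c1.pkl","wb"))
print(-c['R'].T@c['t'],c['R'][2])
cv2.imwrite("pics/w1.png",im[:,:,::-1])
```

```text
[ 0.39664145 -0.0701351   0.31084493] [-0.00793436 -0.25032081 -0.96813043]
```

View pics/w1.png

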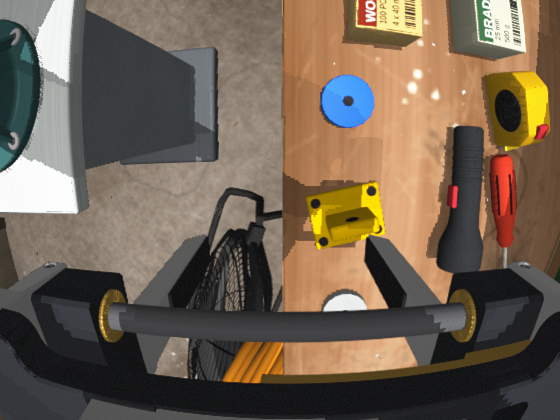

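The wrist view shows the blue hole at (348,101) and the bracket foot holes at (316,203), (371,190), (321,241), with the torch and tape well clear.

Run:
```python
from h import *
import pickle
c=pickle.load(open("c1.pkl","rb"))
S=eyes.get_calibration("scene")
print(plane(ray(c,348,101,1),.014))
for p in[(316,203),(371,190),(321,241),(377,231)]:print(plane(ray(c,*p,1),.008))
print(tri([ray(c,348,101,1),ray(S,185+490.5/3.8-.5,170+210.5/3.8-.5)]))
```

```text
[ 0.44962866 -0.04777427  0.014     ]
[ 0.42211366 -0.14489044  0.008     ]
[ 0.4756824  -0.13169297  0.008     ]
[ 0.42812277 -0.18383144  0.008     ]
[ 0.48489122 -0.17367418  0.008     ]
(array([ 0.44883577, -0.04801464,  0.01426754]), np.float64(0.0007629912224819353))
```

Request:
{"api": "carry_out", "payload": {
  "deltas": [
    {"dx": 1, "dy": 0.53, "dz": 0, "wx": 0, "wy": 0, "wz": 0, "gripper": 0},
    {"dx": 1, "dy": 0.53, "dz": 0, "wx": 0, "wy": 0, "wz": 0, "gripper": 0},
    {"dx": 1, "dy": 0.53, "dz": 0, "wx": 0, "wy": 0, "wz": 0, "gripper": 0},
    {"dx": 1, "dy": 0.53, "dz": 0.5, "wx": 0, "wy": 0, "wz": 0, "gripper": 0},
    {"dx": 0.7, "dy": 0.53, "dz": 1, "wx": 0, "wy": 0, "wz": 0, "gripper": 0},
    {"dx": 0, "dy": 0, "dz": 1, "wx": 0, "wy": 0, "wz": 0, "gripper": 0},
    {"dx": 0, "dy": 0, "dz": 1, "wx": 0, "wy": 0, "wz": 0, "gripper": 0},
    {"dx": 0, "dy": 0, "dz": 1, "wx": 0, "wy": 0, "wz": 0, "gripper": 0},
    {"dx": 0, "dy": 0, "dz": 0, "wx": 0, "wy": 0, "wz": 0, "gripper": 0},
    {"dx": 0, "dy": 0, "dz": 0, "wx": 0, "wy": 0, "wz": 0, "gripper": 0},
    {"dx": 0, "dy": 0, "dz": 0, "wx": 0, "wy": 0, "wz": 0, "gripper": 0}
  ]
}}

```text
time: 3.7
tool_pos: [0.4517, -0.0519, 0.1447]
ee_rot: [3.139, 0.001, 1.569]
wrist_force: [-0.5, 0.0, 1.5]
width: 0.0939
finger_force: 0.0
```

Request:
{"api": "carry_out", "payload": {
  "deltas": [
    {"dx": 0.2, "dy": -0.13, "dz": 0.6, "wx": 0, "wy": 0, "wz": 0, "gripper": 0},
    {"dx": 0, "dy": 0, "dz": 0.6, "wx": 0, "wy": 0, "wz": 0, "gripper": 0},
    {"dx": 0, "dy": 0, "dz": 0.5, "wx": 0, "wy": 0, "wz": 0, "gripper": 0},
    {"dx": 0, "dy": 0, "dz": 0.3, "wx": 0, "wy": 0, "wz": 0, "gripper": 0},
    {"dx": 0, "dy": 0, "dz": 0, "wx": 0, "wy": 0, "wz": 0, "gripper": 0},
    {"dx": 0, "dy": 0, "dz": 0, "wx": 0, "wy": 0, "wz": 0, "gripper": 0},
    {"dx": 0, "dy": 0, "dz": 0, "wx": 0, "wy": 0, "wz": 0, "gripper": 0}
  ]
}}

```text
time: 4.28
tool_pos: [0.4486, -0.0474, 0.1035]
ee_rot: [3.14, 0.0, 1.571]
wrist_force: [0.3, -0.1, 0.5]
width: 0.0939
finger_force: 0.0
```

Request:
{"api": "carry_out", "payload": {
  "deltas": [
    {"dx": 0, "dy": 0, "dz": 0.17, "wx": 0, "wy": 0, "wz": 0, "gripper": 0},
    {"dx": 0, "dy": 0, "dz": 0, "wx": 0, "wy": 0, "wz": 0, "gripper": 60},
    {"dx": 0, "dy": 0, "dz": 0, "wx": 0, "wy": 0, "wz": 0, "gripper": 100},
    {"dx": 0, "dy": 0, "dz": 0, "wx": 0, "wy": 0, "wz": 0, "gripper": 140},
    {"dx": 0, "dy": 0, "dz": 0, "wx": 0, "wy": 0, "wz": 0, "gripper": 180},
    {"dx": 0, "dy": 0, "dz": 0, "wx": 0, "wy": 0, "wz": 0, "gripper": 255},
    {"dx": 0, "dy": 0, "dz": 0, "wx": 0, "wy": 0, "wz": 0, "gripper": 255},
    {"dx": 0, "dy": 0, "dz": 0, "wx": 0, "wy": 0, "wz": 0, "gripper": 255},
    {"dx": 0, "dy": 0, "dz": 0, "wx": 0, "wy": 0, "wz": 0, "gripper": 255}
  ]
}}

```text
time: 5.03
tool_pos: [0.4481, -0.0471, 0.0993]
ee_rot: [3.141, 0.0, 1.571]
wrist_force: [-0.4, -0.6, 0.2]
width: 0.0491
finger_force: 30.0
```

Request:
{"api": "carry_out", "payload": {
  "deltas": [
    {"dx": 0, "dy": 0, "dz": -0.5, "wx": 0, "wy": 0, "wz": 0, "gripper": 255},
    {"dx": 0, "dy": 0, "dz": -1, "wx": 0, "wy": 0, "wz": 0, "gripper": 255},
    {"dx": 0, "dy": 0, "dz": -1, "wx": 0, "wy": 0, "wz": 0, "gripper": 255},
    {"dx": 0, "dy": 0, "dz": -1, "wx": 0, "wy": 0, "wz": 0, "gripper": 255},
    {"dx": 0, "dy": 0, "dz": -1, "wx": 0, "wy": 0, "wz": 0, "gripper": 255},
    {"dx": 0, "dy": 0, "dz": -0.5, "wx": 0, "wy": 0, "wz": 0, "gripper": 255},
    {"dx": 0.5, "dy": 0, "dz": 0, "wx": 0, "wy": 0, "wz": 0, "gripper": 255},
    {"dx": 1, "dy": 0.2, "dz": 0, "wx": 0, "wy": 0, "wz": 0, "gripper": 255},
    {"dx": 1, "dy": 0.2, "dz": 0, "wx": 0, "wy": 0, "wz": 0, "gripper": 255},
    {"dx": 1, "dy": 0.2, "dz": 0, "wx": 0, "wy": 0, "wz": 0, "gripper": 255},
    {"dx": 1, "dy": 0.2, "dz": 0, "wx": 0, "wy": 0, "wz": 0, "gripper": 255},
    {"dx": 1, "dy": 0.2, "dz": 0, "wx": 0, "wy": 0, "wz": 0, "gripper": 255},
    {"dx": 1, "dy": 0.2, "dz": 0, "wx": 0, "wy": 0, "wz": 0, "gripper": 255},
    {"dx": 1, "dy": 0.2, "dz": 0, "wx": 0, "wy": 0, "wz": 0, "gripper": 255},
    {"dx": 1, "dy": 0.2, "dz": 0, "wx": 0, "wy": 0, "wz": 0, "gripper": 255},
    {"dx": 1, "dy": 0.2, "dz": 0, "wx": 0, "wy": 0, "wz": 0, "gripper": 255},
    {"dx": 1, "dy": 0.2, "dz": 0, "wx": 0, "wy": 0, "wz": 0, "gripper": 255},
    {"dx": 1, "dy": 0.1, "dz": 0, "wx": 0, "wy": 0, "wz": 0, "gripper": 255},
    {"dx": 0.7, "dy": 0, "dz": 0, "wx": 0, "wy": 0, "wz": 0, "gripper": 255},
    {"dx": 0.5, "dy": 0, "dz": 0, "wx": 0, "wy": 0, "wz": 0, "gripper": 255}
  ]
}}

```text
time: 6.7
tool_pos: [0.489, 0.2087, 0.1975]
ee_rot: [-3.139, 0.0, 1.572]
wrist_force: [-0.8, 0.8, -1.2]
width: 0.0493
finger_force: 30.0
```

Request:
{"api": "carry_out", "payload": {
  "deltas": [
    {"dx": 0, "dy": 0, "dz": 0, "wx": 0, "wy": 0, "wz": 0, "gripper": 255},
    {"dx": 0, "dy": 0, "dz": 0, "wx": 0, "wy": 0, "wz": 0, "gripper": 255},
    {"dx": 0, "dy": 0, "dz": 0, "wx": 0, "wy": 0, "wz": 0, "gripper": 255}
  ]
}}

```text
time: 6.95
tool_pos: [0.4897, 0.2064, 0.1987]
ee_rot: [-3.141, 0.001, 1.57]
wrist_force: [-0.9, -0.9, -0.9]
width: 0.0493
finger_force: 30.0
```

Descend to about TCP z 0.115 first.

Request:
{"api": "carry_out", "payload": {
  "deltas": [
    {"dx": 0, "dy": 0, "dz": 0.6, "wx": 0, "wy": 0, "wz": 0, "gripper": 255},
    {"dx": 0, "dy": 0, "dz": 0.8, "wx": 0, "wy": 0, "wz": 0, "gripper": 255},
    {"dx": 0, "dy": 0, "dz": 0.8, "wx": 0, "wy": 0, "wz": 0, "gripper": 255},
    {"dx": 0, "dy": 0, "dz": 0.8, "wx": 0, "wy": 0, "wz": 0, "gripper": 255},
    {"dx": 0, "dy": 0, "dz": 0.6, "wx": 0, "wy": 0, "wz": 0, "gripper": 255},
    {"dx": 0, "dy": 0, "dz": 0.3, "wx": 0, "wy": 0, "wz": 0, "gripper": 255},
    {"dx": 0, "dy": 0, "dz": 0.2, "wx": 0, "wy": 0, "wz": 0, "gripper": 255},
    {"dx": 0, "dy": 0, "dz": 0, "wx": 0, "wy": 0, "wz": 0, "gripper": 255},
    {"dx": 0, "dy": 0, "dz": 0, "wx": 0, "wy": 0, "wz": 0, "gripper": 255},
    {"dx": 0, "dy": 0, "dz": 0, "wx": 0, "wy": 0, "wz": 0, "gripper": 255}
  ]
}}

```text
time: 7.78
tool_pos: [0.4907, 0.207, 0.1183]
ee_rot: [3.14, -0.0, 1.571]
wrist_force: [0.2, -0.5, -1.5]
width: 0.0492
finger_force: 30.0
```

Request:
{"api": "carry_out", "payload": {
  "deltas": [
    {"dx": -0.06, "dy": -0.06, "dz": 0.1, "wx": 0, "wy": 0, "wz": 0, "gripper": 255},
    {"dx": 0, "dy": 0, "dz": 0.1, "wx": 0, "wy": 0, "wz": 0, "gripper": 255},
    {"dx": 0, "dy": 0, "dz": 0.07, "wx": 0, "wy": 0, "wz": 0, "gripper": 255},
    {"dx": 0, "dy": 0, "dz": 0.05, "wx": 0, "wy": 0, "wz": 0, "gripper": 255},
    {"dx": 0, "dy": 0, "dz": 0, "wx": 0, "wy": 0, "wz": 0, "gripper": 255},
    {"dx": 0, "dy": 0, "dz": 0, "wx": 0, "wy": 0, "wz": 0, "gripper": 255},
    {"dx": 0, "dy": 0, "dz": 0, "wx": 0, "wy": 0, "wz": 0, "gripper": 255}
  ]
}}

```text
time: 8.37
tool_pos: [0.4889, 0.2057, 0.1113]
ee_rot: [3.141, 0.0, 1.571]
wrist_force: [-1.4, 0.3, 3.1]
width: 0.0492
finger_force: 30.0
```

Request:
{"api": "carry_out", "payload": {
  "deltas": [
    {"dx": 0, "dy": 0, "dz": 0, "wx": 0, "wy": 0, "wz": 0, "gripper": 110},
    {"dx": 0, "dy": 0, "dz": 0, "wx": 0, "wy": 0, "wz": 0, "gripper": 80},
    {"dx": 0, "dy": 0, "dz": 0, "wx": 0, "wy": 0, "wz": 0, "gripper": 40},
    {"dx": 0, "dy": 0, "dz": 0, "wx": 0, "wy": 0, "wz": 0, "gripper": 0},
    {"dx": 0, "dy": 0, "dz": 0, "wx": 0, "wy": 0, "wz": 0, "gripper": 0},
    {"dx": 0, "dy": 0, "dz": 0, "wx": 0, "wy": 0, "wz": 0, "gripper": 0},
    {"dx": 0, "dy": 0, "dz": 0, "wx": 0, "wy": 0, "wz": 0, "gripper": 0},
    {"dx": 0, "dy": 0, "dz": -0.5, "wx": 0, "wy": 0, "wz": 0, "gripper": 0},
    {"dx": 0, "dy": 0, "dz": -1, "wx": 0, "wy": 0, "wz": 0, "gripper": 0},
    {"dx": 0, "dy": 0, "dz": -1, "wx": 0, "wy": 0, "wz": 0, "gripper": 0},
    {"dx": 0, "dy": 0, "dz": -1, "wx": 0, "wy": 0, "wz": 0, "gripper": 0},
    {"dx": 0, "dy": 0, "dz": -1, "wx": 0, "wy": 0, "wz": 0, "gripper": 0},
    {"dx": 0, "dy": 0, "dz": -0.5, "wx": 0, "wy": 0, "wz": 0, "gripper": 0},
    {"dx": 0, "dy": 0, "dz": 0, "wx": 0, "wy": 0, "wz": 0, "gripper": 0},
    {"dx": 0, "dy": 0, "dz": 0, "wx": 0, "wy": 0, "wz": 0, "gripper": 0}
  ]
}}

```text
time: 9.62
tool_pos: [0.4889, 0.2057, 0.2113]
ee_rot: [3.14, -0.0, 1.571]
wrist_force: [-0.6, 0.2, -0.4]
width: 0.0942
finger_force: 0.0
```

Run:
```python
from h import *
import cv2
im=eyes.snapshot("scene");S=eyes.get_calibration("scene")
cv2.imwrite("pics/s2.png",im[:,:,::-1])
h=cv2.cvtColor(im,cv2.COLOR_RGB2HSV);m=cv2.inRange(h,(100,130,60),(125,255,255));m[:, :190]=0;m[:,270:]=0;m[:260]=0;m[325:]=0
v,u=np.nonzero(m);print(len(u),u.min(),u.max(),v.min(),v.max(),u.mean(),v.mean())
# expected: silhouette centroid ~ centre of disc mid height
f=K(S)
for X in[(.4893,.2057,.019),(.4893,.2057,.026)]:
    p=S['R']@np.array(X)+S['t'];print(f*p[0]/p[2]+S['cx'],f*p[1]/p[2]+S['cy'])
print(plane(ray(S,u.mean(),v.mean()),.019))
cr=im[255:330,185:285,::-1];cv2.imwrite("pics/s2c.png",cv2.resize(cr,None,fx=6,fy=6,interpolation=cv2.INTER_CUBIC))
```

```text
545 216 244 277 300 230.07339449541286 288.03853211009175
229.2878038568038 287.8082515849727
229.0794937887409 284.7193758460842
[0.48778282 0.20553446 0.019     ]
```

View pics/s2c.png

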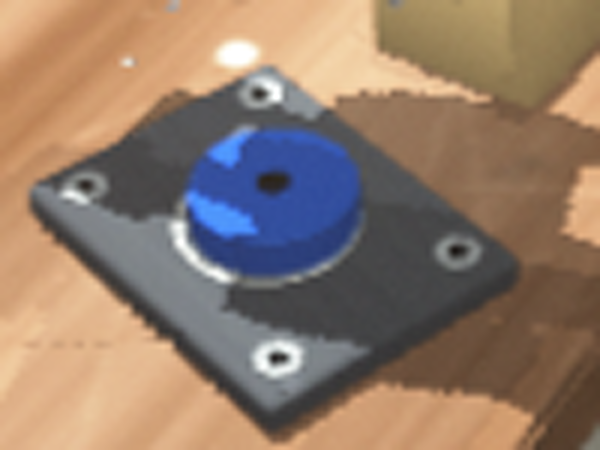

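The blue disc lies flat inside the ring, its hole at about (230,285) in the full picture, within 2–3 mm of centre. Next is the steel disc.

Request:
{"api": "carry_out", "payload": {
  "deltas": [
    {"dx": -0.5, "dy": 0, "dz": 0, "wx": 0, "wy": 0, "wz": 0, "gripper": 0},
    {"dx": -1, "dy": -0.1, "dz": 0, "wx": 0, "wy": 0, "wz": 0, "gripper": 0},
    {"dx": -1, "dy": -0.1, "dz": 0, "wx": 0, "wy": 0, "wz": 0, "gripper": 0},
    {"dx": -1, "dy": -0.1, "dz": 0, "wx": 0, "wy": 0, "wz": 0, "gripper": 0},
    {"dx": -1, "dy": -0.1, "dz": 0, "wx": 0, "wy": 0, "wz": 0, "gripper": 0},
    {"dx": -1, "dy": -0.1, "dz": 0, "wx": 0, "wy": 0, "wz": 0, "gripper": 0},
    {"dx": -1, "dy": -0.1, "dz": 0, "wx": 0, "wy": 0, "wz": 0, "gripper": 0},
    {"dx": -1, "dy": -0.1, "dz": 0, "wx": 0, "wy": 0, "wz": 0, "gripper": 0},
    {"dx": -1, "dy": -0.1, "dz": 0, "wx": 0, "wy": 0, "wz": 0, "gripper": 0},
    {"dx": -1, "dy": -0.1, "dz": 0, "wx": 0, "wy": 0, "wz": 0, "gripper": 0},
    {"dx": -1, "dy": -0.1, "dz": 0, "wx": 0, "wy": 0, "wz": 0, "gripper": 0},
    {"dx": -1, "dy": -0.1, "dz": 0, "wx": 0, "wy": 0, "wz": 0, "gripper": 0},
    {"dx": -1, "dy": -0.1, "dz": 0, "wx": 0, "wy": 0, "wz": 0, "gripper": 0},
    {"dx": -1, "dy": -0.1, "dz": 0, "wx": 0, "wy": 0, "wz": 0, "gripper": 0},
    {"dx": -1, "dy": -0.1, "dz": 0, "wx": 0, "wy": 0, "wz": 0, "gripper": 0},
    {"dx": -1, "dy": -0.1, "dz": 0, "wx": 0, "wy": 0, "wz": 0, "gripper": 0},
    {"dx": -1, "dy": -0.1, "dz": 0, "wx": 0, "wy": 0, "wz": 0, "gripper": 0},
    {"dx": -1, "dy": 0, "dz": 0, "wx": 0, "wy": 0, "wz": 0, "gripper": 0},
    {"dx": -1, "dy": 0, "dz": 0, "wx": 0, "wy": 0, "wz": 0, "gripper": 0},
    {"dx": -1, "dy": 0, "dz": 0, "wx": 0, "wy": 0, "wz": 0, "gripper": 0}
  ]
}}

```text
time: 11.33
tool_pos: [0.4556, -0.1855, 0.2092]
ee_rot: [-3.139, -0.001, 1.57]
wrist_force: [0.6, 0.2, -0.0]
width: 0.0941
finger_force: 0.0
```

Request:
{"api": "carry_out", "payload": {
  "deltas": [
    {"dx": -1, "dy": 0, "dz": 0, "wx": 0, "wy": 0, "wz": 0, "gripper": 0},
    {"dx": -1, "dy": 0, "dz": 0, "wx": 0, "wy": 0, "wz": 0, "gripper": 0},
    {"dx": -1, "dy": 0, "dz": 0.5, "wx": 0, "wy": 0, "wz": 0, "gripper": 0},
    {"dx": -0.8, "dy": 0, "dz": 1, "wx": 0, "wy": 0, "wz": 0, "gripper": 0},
    {"dx": -0.4, "dy": 0, "dz": 1, "wx": 0, "wy": 0, "wz": 0, "gripper": 0},
    {"dx": 0, "dy": 0, "dz": 1, "wx": 0, "wy": 0, "wz": 0, "gripper": 0},
    {"dx": 0, "dy": 0, "dz": 0, "wx": 0, "wy": 0, "wz": 0, "gripper": 0},
    {"dx": 0, "dy": 0, "dz": 0, "wx": 0, "wy": 0, "wz": 0, "gripper": 0},
    {"dx": 0, "dy": 0, "dz": 0, "wx": 0, "wy": 0, "wz": 0, "gripper": 0}
  ]
}}

```text
time: 12.08
tool_pos: [0.4567, -0.2684, 0.1411]
ee_rot: [-3.141, -0.0, 1.571]
wrist_force: [0.1, 0.3, 0.8]
width: 0.0941
finger_force: 0.0
```

Request:
{"api": "carry_out", "payload": {
  "deltas": [
    {"dx": 0, "dy": 0, "dz": 0.5, "wx": 0, "wy": 0, "wz": 0, "gripper": 0},
    {"dx": 0, "dy": 0, "dz": 0.6, "wx": 0, "wy": 0, "wz": 0, "gripper": 0},
    {"dx": 0, "dy": 0, "dz": 0.5, "wx": 0, "wy": 0, "wz": 0, "gripper": 0},
    {"dx": 0, "dy": 0, "dz": 0.3, "wx": 0, "wy": 0, "wz": 0, "gripper": 0},
    {"dx": 0, "dy": 0, "dz": 0, "wx": 0, "wy": 0, "wz": 0, "gripper": 0},
    {"dx": 0, "dy": 0, "dz": 0, "wx": 0, "wy": 0, "wz": 0, "gripper": 0},
    {"dx": 0, "dy": 0, "dz": 0, "wx": 0, "wy": 0, "wz": 0, "gripper": 0}
  ]
}}

```text
time: 12.67
tool_pos: [0.457, -0.2684, 0.1031]
ee_rot: [3.141, 0.0, 1.571]
wrist_force: [-0.6, -0.1, 0.3]
width: 0.0938
finger_force: 0.0
```

Request:
{"api": "carry_out", "payload": {
  "deltas": [
    {"dx": 0, "dy": 0, "dz": 0.18, "wx": 0, "wy": 0, "wz": 0, "gripper": 0},
    {"dx": 0, "dy": 0, "dz": 0, "wx": 0, "wy": 0, "wz": 0, "gripper": 60},
    {"dx": 0, "dy": 0, "dz": 0, "wx": 0, "wy": 0, "wz": 0, "gripper": 100},
    {"dx": 0, "dy": 0, "dz": 0, "wx": 0, "wy": 0, "wz": 0, "gripper": 140},
    {"dx": 0, "dy": 0, "dz": 0, "wx": 0, "wy": 0, "wz": 0, "gripper": 180},
    {"dx": 0, "dy": 0, "dz": 0, "wx": 0, "wy": 0, "wz": 0, "gripper": 255},
    {"dx": 0, "dy": 0, "dz": 0, "wx": 0, "wy": 0, "wz": 0, "gripper": 255},
    {"dx": 0, "dy": 0, "dz": 0, "wx": 0, "wy": 0, "wz": 0, "gripper": 255},
    {"dx": 0, "dy": 0, "dz": 0, "wx": 0, "wy": 0, "wz": 0, "gripper": 255}
  ]
}}

```text
time: 13.42
tool_pos: [0.4569, -0.2683, 0.0994]
ee_rot: [3.141, 0.0, 1.571]
wrist_force: [0.5, 0.2, 0.4]
width: 0.049
finger_force: 30.0
```

Request:
{"api": "carry_out", "payload": {
  "deltas": [
    {"dx": 0, "dy": 0, "dz": -0.5, "wx": 0, "wy": 0, "wz": 0, "gripper": 255},
    {"dx": 0, "dy": 0, "dz": -1, "wx": 0, "wy": 0, "wz": 0, "gripper": 255},
    {"dx": 0, "dy": 0, "dz": -1, "wx": 0, "wy": 0, "wz": 0, "gripper": 255},
    {"dx": 0, "dy": 0, "dz": -1, "wx": 0, "wy": 0, "wz": 0, "gripper": 255},
    {"dx": 0, "dy": 0, "dz": -1, "wx": 0, "wy": 0, "wz": 0, "gripper": 255},
    {"dx": 0, "dy": 0, "dz": -0.5, "wx": 0, "wy": 0, "wz": 0, "gripper": 255},
    {"dx": 0.5, "dy": 0, "dz": 0, "wx": 0, "wy": 0, "wz": 0, "gripper": 255},
    {"dx": 1, "dy": 0, "dz": 0, "wx": 0, "wy": 0, "wz": 0, "gripper": 255},
    {"dx": 1, "dy": 0, "dz": 0, "wx": 0, "wy": 0, "wz": 0, "gripper": 255},
    {"dx": 1, "dy": 0, "dz": 0, "wx": 0, "wy": 0, "wz": 0, "gripper": 255},
    {"dx": 1, "dy": 0, "dz": 0, "wx": 0, "wy": 0, "wz": 0, "gripper": 255},
    {"dx": 1, "dy": 0, "dz": 0, "wx": 0, "wy": 0, "wz": 0, "gripper": 255},
    {"dx": 1, "dy": 0, "dz": 0, "wx": 0, "wy": 0, "wz": 0, "gripper": 255},
    {"dx": 1, "dy": 0, "dz": 0, "wx": 0, "wy": 0, "wz": 0, "gripper": 255},
    {"dx": 1, "dy": 0, "dz": 0, "wx": 0, "wy": 0, "wz": 0, "gripper": 255},
    {"dx": 1, "dy": 0.1, "dz": 0, "wx": 0, "wy": 0, "wz": 0, "gripper": 255},
    {"dx": 1, "dy": 0.1, "dz": 0, "wx": 0, "wy": 0, "wz": 0, "gripper": 255},
    {"dx": 1, "dy": 0.1, "dz": 0, "wx": 0, "wy": 0, "wz": 0, "gripper": 255},
    {"dx": 1, "dy": 0.1, "dz": 0, "wx": 0, "wy": 0, "wz": 0, "gripper": 255},
    {"dx": 1, "dy": 0.1, "dz": 0, "wx": 0, "wy": 0, "wz": 0, "gripper": 255}
  ]
}}

```text
time: 15.08
tool_pos: [0.4657, 0.0033, 0.1977]
ee_rot: [-3.139, -0.001, 1.571]
wrist_force: [0.2, -0.9, -1.4]
width: 0.0488
finger_force: 30.0
```

Request:
{"api": "carry_out", "payload": {
  "deltas": [
    {"dx": 1, "dy": 0.1, "dz": 0, "wx": 0, "wy": 0, "wz": 0, "gripper": 255},
    {"dx": 1, "dy": 0.1, "dz": 0, "wx": 0, "wy": 0, "wz": 0, "gripper": 255},
    {"dx": 1, "dy": 0.2, "dz": 0, "wx": 0, "wy": 0, "wz": 0, "gripper": 255},
    {"dx": 1, "dy": 0.2, "dz": 0, "wx": 0, "wy": 0, "wz": 0, "gripper": 255},
    {"dx": 1, "dy": 0.2, "dz": 0, "wx": 0, "wy": 0, "wz": 0, "gripper": 255},
    {"dx": 1, "dy": 0.2, "dz": 0, "wx": 0, "wy": 0, "wz": 0, "gripper": 255},
    {"dx": 1, "dy": 0.1, "dz": 0, "wx": 0, "wy": 0, "wz": 0, "gripper": 255},
    {"dx": 1, "dy": 0, "dz": 0, "wx": 0, "wy": 0, "wz": 0, "gripper": 255},
    {"dx": 1, "dy": 0, "dz": 0, "wx": 0, "wy": 0, "wz": 0, "gripper": 255},
    {"dx": 0.8, "dy": 0, "dz": 0, "wx": 0, "wy": 0, "wz": 0, "gripper": 255},
    {"dx": 0.4, "dy": 0, "dz": 0, "wx": 0, "wy": 0, "wz": 0, "gripper": 255},
    {"dx": 0, "dy": 0, "dz": 0, "wx": 0, "wy": 0, "wz": 0, "gripper": 255},
    {"dx": 0, "dy": 0, "dz": 0, "wx": 0, "wy": 0, "wz": 0, "gripper": 255},
    {"dx": 0, "dy": 0, "dz": 0, "wx": 0, "wy": 0, "wz": 0, "gripper": 255}
  ]
}}

```text
time: 16.25
tool_pos: [0.4885, 0.205, 0.1987]
ee_rot: [-3.141, 0.001, 1.57]
wrist_force: [-0.9, -0.3, -1.3]
width: 0.0493
finger_force: 30.0
```

Request:
{"api": "carry_out", "payload": {
  "deltas": [
    {"dx": 0, "dy": 0, "dz": 0.6, "wx": 0, "wy": 0, "wz": 0, "gripper": 255},
    {"dx": 0, "dy": 0, "dz": 0.8, "wx": 0, "wy": 0, "wz": 0, "gripper": 255},
    {"dx": 0, "dy": 0, "dz": 0.8, "wx": 0, "wy": 0, "wz": 0, "gripper": 255},
    {"dx": 0, "dy": 0, "dz": 0.6, "wx": 0, "wy": 0, "wz": 0, "gripper": 255},
    {"dx": 0, "dy": 0, "dz": 0.3, "wx": 0, "wy": 0, "wz": 0, "gripper": 255},
    {"dx": 0, "dy": 0, "dz": 0.2, "wx": 0, "wy": 0, "wz": 0, "gripper": 255},
    {"dx": 0, "dy": 0, "dz": 0, "wx": 0, "wy": 0, "wz": 0, "gripper": 255},
    {"dx": 0, "dy": 0, "dz": 0, "wx": 0, "wy": 0, "wz": 0, "gripper": 255},
    {"dx": 0, "dy": 0, "dz": 0, "wx": 0, "wy": 0, "wz": 0, "gripper": 255}
  ]
}}

```text
time: 17.0
tool_pos: [0.4894, 0.2058, 0.1342]
ee_rot: [3.14, -0.0, 1.571]
wrist_force: [-0.2, 0.2, -1.6]
width: 0.0491
finger_force: 30.0
```

Request:
{"api": "carry_out", "payload": {
  "deltas": [
    {"dx": 0, "dy": -0.06, "dz": 0.15, "wx": 0, "wy": 0, "wz": 0, "gripper": 255},
    {"dx": 0, "dy": 0, "dz": 0.12, "wx": 0, "wy": 0, "wz": 0, "gripper": 255},
    {"dx": 0, "dy": 0, "dz": 0.1, "wx": 0, "wy": 0, "wz": 0, "gripper": 255},
    {"dx": 0, "dy": 0, "dz": 0.05, "wx": 0, "wy": 0, "wz": 0, "gripper": 255},
    {"dx": 0, "dy": 0, "dz": 0, "wx": 0, "wy": 0, "wz": 0, "gripper": 255},
    {"dx": 0, "dy": 0, "dz": 0, "wx": 0, "wy": 0, "wz": 0, "gripper": 255},
    {"dx": 0, "dy": 0, "dz": 0, "wx": 0, "wy": 0, "wz": 0, "gripper": 255}
  ]
}}

```text
time: 17.58
tool_pos: [0.4876, 0.2057, 0.1253]
ee_rot: [3.141, -0.0, 1.571]
wrist_force: [-1.9, 0.3, 4.4]
width: 0.049
finger_force: 30.0
```

Request:
{"api": "carry_out", "payload": {
  "deltas": [
    {"dx": 0, "dy": 0, "dz": 0, "wx": 0, "wy": 0, "wz": 0, "gripper": 110},
    {"dx": 0, "dy": 0, "dz": 0, "wx": 0, "wy": 0, "wz": 0, "gripper": 80},
    {"dx": 0, "dy": 0, "dz": 0, "wx": 0, "wy": 0, "wz": 0, "gripper": 40},
    {"dx": 0, "dy": 0, "dz": 0, "wx": 0, "wy": 0, "wz": 0, "gripper": 0},
    {"dx": 0, "dy": 0, "dz": 0, "wx": 0, "wy": 0, "wz": 0, "gripper": 0},
    {"dx": 0, "dy": 0, "dz": 0, "wx": 0, "wy": 0, "wz": 0, "gripper": 0},
    {"dx": 0, "dy": 0, "dz": 0, "wx": 0, "wy": 0, "wz": 0, "gripper": 0},
    {"dx": 0, "dy": 0, "dz": -0.5, "wx": 0, "wy": 0, "wz": 0, "gripper": 0},
    {"dx": 0, "dy": 0, "dz": -1, "wx": 0, "wy": 0, "wz": 0, "gripper": 0},
    {"dx": 0, "dy": 0, "dz": -1, "wx": 0, "wy": 0, "wz": 0, "gripper": 0},
    {"dx": 0, "dy": 0, "dz": -1, "wx": 0, "wy": 0, "wz": 0, "gripper": 0},
    {"dx": 0, "dy": 0, "dz": -0.5, "wx": 0, "wy": 0, "wz": 0, "gripper": 0},
    {"dx": 0, "dy": 0, "dz": 0, "wx": 0, "wy": 0, "wz": 0, "gripper": 0},
    {"dx": 0, "dy": 0, "dz": 0, "wx": 0, "wy": 0, "wz": 0, "gripper": 0}
  ]
}}

```text
time: 18.75
tool_pos: [0.4878, 0.2057, 0.2054]
ee_rot: [3.14, -0.0, 1.571]
wrist_force: [0.5, 0.3, -0.6]
width: 0.094
finger_force: 0.0
```

Run:
```python
from h import *
import cv2
im=eyes.snapshot("scene")
cr=im[255:330,185:285,::-1];cv2.imwrite("pics/s3c.png",cv2.resize(cr,None,fx=6,fy=6,interpolation=cv2.INTER_CUBIC))
```

```text
(no output)
```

View pics/s3c.png

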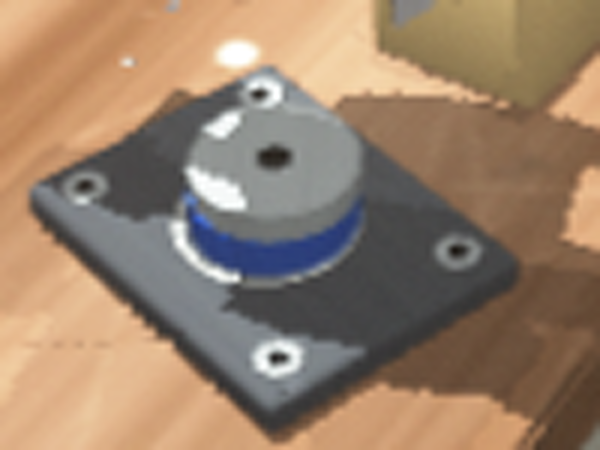

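The steel disc sits flat and centred on the blue one, its hole at (274,157) in the crop. Next is the bracket: travel, then turn.

Request:
{"api": "carry_out", "payload": {
  "deltas": [
    {"dx": -0.5, "dy": 0, "dz": 0, "wx": 0, "wy": 0, "wz": 0, "gripper": 0},
    {"dx": -1, "dy": -0.1, "dz": 0, "wx": 0, "wy": 0, "wz": 0, "gripper": 0},
    {"dx": -1, "dy": -0.1, "dz": 0, "wx": 0, "wy": 0, "wz": 0, "gripper": 0},
    {"dx": -1, "dy": -0.1, "dz": 0, "wx": 0, "wy": 0, "wz": 0, "gripper": 0},
    {"dx": -1, "dy": -0.1, "dz": 0, "wx": 0, "wy": 0, "wz": 0, "gripper": 0},
    {"dx": -1, "dy": -0.1, "dz": 0, "wx": 0, "wy": 0, "wz": 0, "gripper": 0},
    {"dx": -1, "dy": -0.1, "dz": 0, "wx": 0, "wy": 0, "wz": 0, "gripper": 0},
    {"dx": -1, "dy": -0.1, "dz": 0, "wx": 0, "wy": 0, "wz": 0, "gripper": 0},
    {"dx": -1, "dy": -0.1, "dz": 0, "wx": 0, "wy": 0, "wz": 0, "gripper": 0},
    {"dx": -1, "dy": -0.1, "dz": 0, "wx": 0, "wy": 0, "wz": 0, "gripper": 0},
    {"dx": -1, "dy": -0.1, "dz": 0, "wx": 0, "wy": 0, "wz": 0, "gripper": 0},
    {"dx": -1, "dy": -0.1, "dz": 0, "wx": 0, "wy": 0, "wz": 0, "gripper": 0},
    {"dx": -1, "dy": -0.1, "dz": 0, "wx": 0, "wy": 0, "wz": 0, "gripper": 0},
    {"dx": -1, "dy": -0.1, "dz": 0, "wx": 0, "wy": 0, "wz": 0, "gripper": 0},
    {"dx": -1, "dy": -0.1, "dz": 0, "wx": 0, "wy": 0, "wz": 0, "gripper": 0},
    {"dx": -1, "dy": -0.1, "dz": 0, "wx": 0, "wy": 0, "wz": 0, "gripper": 0},
    {"dx": -1, "dy": -0.1, "dz": 0, "wx": 0, "wy": 0, "wz": 0, "gripper": 0},
    {"dx": -1, "dy": -0.1, "dz": 0, "wx": 0, "wy": 0, "wz": 0, "gripper": 0},
    {"dx": -0.7, "dy": -0.06, "dz": 0, "wx": 0, "wy": 0, "wz": 0, "gripper": 0},
    {"dx": 0, "dy": 0, "dz": 0, "wx": 0, "wy": 0, "wz": 0, "gripper": 0}
  ]
}}

```text
time: 20.47
tool_pos: [0.4512, -0.1607, 0.2033]
ee_rot: [-3.139, 0.0, 1.567]
wrist_force: [-0.3, 0.9, 0.0]
width: 0.094
finger_force: 0.0
```

Request:
{"api": "carry_out", "payload": {
  "deltas": [
    {"dx": 0, "dy": 0, "dz": 0, "wx": 0, "wy": 0, "wz": 1, "gripper": 0},
    {"dx": 0, "dy": 0, "dz": 0, "wx": 0, "wy": 0, "wz": 1, "gripper": 0},
    {"dx": 0, "dy": 0, "dz": 0, "wx": 0, "wy": 0, "wz": 1, "gripper": 0},
    {"dx": 0, "dy": 0, "dz": 0, "wx": 0, "wy": 0, "wz": 1, "gripper": 0},
    {"dx": 0, "dy": 0, "dz": 0, "wx": 0, "wy": 0, "wz": 1, "gripper": 0},
    {"dx": 0, "dy": 0, "dz": 0, "wx": 0, "wy": 0, "wz": 1, "gripper": 0},
    {"dx": 0, "dy": 0, "dz": 0, "wx": 0, "wy": 0, "wz": 1, "gripper": 0},
    {"dx": 0, "dy": 0, "dz": 0, "wx": 0, "wy": 0, "wz": 1, "gripper": 0},
    {"dx": 0, "dy": 0, "dz": 0, "wx": 0, "wy": 0, "wz": 1, "gripper": 0},
    {"dx": 0, "dy": 0, "dz": 0, "wx": 0, "wy": 0, "wz": 1, "gripper": 0},
    {"dx": 0, "dy": 0, "dz": 0, "wx": 0, "wy": 0, "wz": 0.8, "gripper": 0},
    {"dx": 0, "dy": 0, "dz": 0, "wx": 0, "wy": 0, "wz": 0.5, "gripper": 0},
    {"dx": 0, "dy": 0, "dz": 0, "wx": 0, "wy": 0, "wz": 0, "gripper": 0},
    {"dx": 0, "dy": 0, "dz": 0, "wx": 0, "wy": 0, "wz": 0, "gripper": 0},
    {"dx": 0, "dy": 0, "dz": 0, "wx": 0, "wy": 0, "wz": 0, "gripper": 0}
  ]
}}

```text
time: 21.72
tool_pos: [0.4521, -0.1579, 0.2043]
ee_rot: [-3.141, 0.001, 0.216]
wrist_force: [0.4, -0.9, 0.0]
width: 0.0939
finger_force: 0.0
```

Request:
{"api": "carry_out", "payload": {
  "deltas": [
    {"dx": 0, "dy": 0, "dz": 0.6, "wx": 0, "wy": 0, "wz": 0, "gripper": 0},
    {"dx": 0, "dy": 0, "dz": 0.9, "wx": 0, "wy": 0, "wz": 0, "gripper": 0},
    {"dx": 0, "dy": 0, "dz": 0.9, "wx": 0, "wy": 0, "wz": 0, "gripper": 0},
    {"dx": 0, "dy": 0, "dz": 0.9, "wx": 0, "wy": 0, "wz": 0, "gripper": 0},
    {"dx": 0, "dy": 0, "dz": 0.6, "wx": 0, "wy": 0, "wz": 0, "gripper": 0},
    {"dx": 0, "dy": 0, "dz": 0.4, "wx": 0, "wy": 0, "wz": 0, "gripper": 0},
    {"dx": 0, "dy": 0, "dz": 0.2, "wx": 0, "wy": 0, "wz": 0, "gripper": 0},
    {"dx": 0, "dy": 0, "dz": 0, "wx": 0, "wy": 0, "wz": 0, "gripper": 0},
    {"dx": 0, "dy": 0, "dz": 0, "wx": 0, "wy": 0, "wz": 0, "gripper": 0},
    {"dx": 0, "dy": 0, "dz": 0, "wx": 0, "wy": 0, "wz": 0, "gripper": 0}
  ]
}}

```text
time: 22.55
tool_pos: [0.453, -0.1586, 0.1158]
ee_rot: [3.14, -0.002, 0.215]
wrist_force: [0.4, 0.5, -0.3]
width: 0.0942
finger_force: 0.0
```

Request:
{"api": "carry_out", "payload": {
  "deltas": [
    {"dx": 0, "dy": 0, "dz": 0.17, "wx": 0, "wy": 0, "wz": 0, "gripper": 40},
    {"dx": 0, "dy": 0, "dz": 0, "wx": 0, "wy": 0, "wz": 0, "gripper": 80},
    {"dx": 0, "dy": 0, "dz": 0, "wx": 0, "wy": 0, "wz": 0, "gripper": 120},
    {"dx": 0, "dy": 0, "dz": 0, "wx": 0, "wy": 0, "wz": 0, "gripper": 150},
    {"dx": 0, "dy": 0, "dz": 0, "wx": 0, "wy": 0, "wz": 0, "gripper": 170},
    {"dx": 0, "dy": 0, "dz": 0, "wx": 0, "wy": 0, "wz": 0, "gripper": 190},
    {"dx": 0, "dy": 0, "dz": 0, "wx": 0, "wy": 0, "wz": 0, "gripper": 210},
    {"dx": 0, "dy": 0, "dz": 0, "wx": 0, "wy": 0, "wz": 0, "gripper": 255},
    {"dx": 0, "dy": 0, "dz": 0, "wx": 0, "wy": 0, "wz": 0, "gripper": 255},
    {"dx": 0, "dy": 0, "dz": 0, "wx": 0, "wy": 0, "wz": 0, "gripper": 255},
    {"dx": 0, "dy": 0, "dz": 0, "wx": 0, "wy": 0, "wz": 0, "gripper": 255}
  ]
}}

```text
time: 23.47
tool_pos: [0.4524, -0.1584, 0.1115]
ee_rot: [3.141, 0.0, 0.215]
wrist_force: [-0.6, 0.2, 0.2]
width: 0.0239
finger_force: 0.0
```

Request:
{"api": "carry_out", "payload": {
  "deltas": [
    {"dx": 0, "dy": 0, "dz": 0, "wx": 0, "wy": 0, "wz": 0, "gripper": 255},
    {"dx": 0, "dy": 0, "dz": 0, "wx": 0, "wy": 0, "wz": 0, "gripper": 255},
    {"dx": 0, "dy": 0, "dz": 0, "wx": 0, "wy": 0, "wz": 0, "gripper": 255},
    {"dx": 0, "dy": 0, "dz": 0, "wx": 0, "wy": 0, "wz": 0, "gripper": 255}
  ]
}}

```text
time: 23.8
tool_pos: [0.4524, -0.1583, 0.1115]
ee_rot: [-3.142, -0.0, 0.215]
wrist_force: [0.7, 0.3, -0.2]
width: 0.0138
finger_force: 30.0
```

Request:
{"api": "carry_out", "payload": {
  "deltas": [
    {"dx": 0, "dy": 0, "dz": -0.3, "wx": 0, "wy": 0, "wz": 0, "gripper": 255},
    {"dx": 0, "dy": 0, "dz": -0.7, "wx": 0, "wy": 0, "wz": 0, "gripper": 255},
    {"dx": 0, "dy": 0, "dz": -1, "wx": 0, "wy": 0, "wz": 0, "gripper": 255},
    {"dx": 0, "dy": 0, "dz": -1, "wx": 0, "wy": 0, "wz": 0, "gripper": 255},
    {"dx": 0, "dy": 0, "dz": -1, "wx": 0, "wy": 0, "wz": 0, "gripper": 255},
    {"dx": 0, "dy": 0, "dz": -0.7, "wx": 0, "wy": 0, "wz": 0, "gripper": 255},
    {"dx": 0, "dy": 0, "dz": -0.3, "wx": 0, "wy": 0, "wz": 0, "gripper": 255},
    {"dx": 0, "dy": 0, "dz": 0, "wx": 0, "wy": 0, "wz": 0.3, "gripper": 255},
    {"dx": 0, "dy": 0, "dz": 0, "wx": 0, "wy": 0, "wz": 0.7, "gripper": 255},
    {"dx": 0, "dy": 0, "dz": 0, "wx": 0, "wy": 0, "wz": 0.8, "gripper": 255},
    {"dx": 0, "dy": 0, "dz": 0, "wx": 0, "wy": 0, "wz": 0.8, "gripper": 255},
    {"dx": 0, "dy": 0, "dz": 0, "wx": 0, "wy": 0, "wz": 0.8, "gripper": 255},
    {"dx": 0, "dy": 0, "dz": 0, "wx": 0, "wy": 0, "wz": 0.8, "gripper": 255},
    {"dx": 0, "dy": 0, "dz": 0, "wx": 0, "wy": 0, "wz": 0.44, "gripper": 255},
    {"dx": 0, "dy": 0, "dz": 0, "wx": 0, "wy": 0, "wz": 0, "gripper": 255},
    {"dx": 0, "dy": 0, "dz": 0, "wx": 0, "wy": 0, "wz": 0, "gripper": 255},
    {"dx": 0, "dy": 0, "dz": 0, "wx": 0, "wy": 0, "wz": 0, "gripper": 255}
  ]
}}

```text
time: 25.22
tool_pos: [0.4522, -0.1582, 0.2109]
ee_rot: [-3.142, 0.001, -0.341]
wrist_force: [-0.3, -0.3, -2.0]
width: 0.0137
finger_force: 30.0
```

Request:
{"api": "carry_out", "payload": {
  "deltas": [
    {"dx": 0, "dy": -0.5, "dz": 0, "wx": 0, "wy": 0, "wz": 0, "gripper": 255},
    {"dx": -0.25, "dy": -0.95, "dz": 0, "wx": 0, "wy": 0, "wz": 0, "gripper": 255},
    {"dx": -0.25, "dy": -0.95, "dz": 0, "wx": 0, "wy": 0, "wz": 0, "gripper": 255},
    {"dx": -0.25, "dy": -0.95, "dz": 0, "wx": 0, "wy": 0, "wz": 0, "gripper": 255},
    {"dx": -0.25, "dy": -0.95, "dz": 0, "wx": 0, "wy": 0, "wz": 0, "gripper": 255},
    {"dx": -0.25, "dy": -0.95, "dz": 0, "wx": 0, "wy": 0, "wz": 0, "gripper": 255},
    {"dx": -0.25, "dy": -0.95, "dz": 0, "wx": 0, "wy": 0, "wz": 0, "gripper": 255},
    {"dx": -0.25, "dy": -0.95, "dz": 0, "wx": 0, "wy": 0, "wz": 0, "gripper": 255},
    {"dx": -0.25, "dy": -0.95, "dz": 0, "wx": 0, "wy": 0, "wz": 0, "gripper": 255},
    {"dx": -0.25, "dy": -0.95, "dz": 0, "wx": 0, "wy": 0, "wz": 0, "gripper": 255},
    {"dx": -0.25, "dy": -0.95, "dz": 0, "wx": 0, "wy": 0, "wz": 0, "gripper": 255},
    {"dx": -0.25, "dy": -0.95, "dz": 0, "wx": 0, "wy": 0, "wz": 0, "gripper": 255},
    {"dx": -0.25, "dy": -0.95, "dz": 0, "wx": 0, "wy": 0, "wz": 0, "gripper": 255},
    {"dx": -0.25, "dy": -0.95, "dz": 0, "wx": 0, "wy": 0, "wz": 0, "gripper": 255},
    {"dx": -0.25, "dy": -0.95, "dz": 0, "wx": 0, "wy": 0, "wz": 0, "gripper": 255},
    {"dx": -0.25, "dy": -0.95, "dz": 0, "wx": 0, "wy": 0, "wz": 0, "gripper": 255},
    {"dx": -0.25, "dy": -0.95, "dz": 0, "wx": 0, "wy": 0, "wz": 0, "gripper": 255},
    {"dx": -0.25, "dy": -0.95, "dz": 0, "wx": 0, "wy": 0, "wz": 0, "gripper": 255},
    {"dx": -0.16, "dy": -0.7, "dz": 0, "wx": 0, "wy": 0, "wz": 0, "gripper": 255},
    {"dx": 0, "dy": -0.4, "dz": 0, "wx": 0, "wy": 0, "wz": 0, "gripper": 255}
  ]
}}

```text
time: 26.88
tool_pos: [0.4879, 0.208, 0.2113]
ee_rot: [-3.141, 0.001, -0.339]
wrist_force: [-1.0, 0.0, -2.1]
width: 0.0139
finger_force: 30.0
```

Request:
{"api": "carry_out", "payload": {
  "deltas": [
    {"dx": 0, "dy": 0, "dz": 0, "wx": 0, "wy": 0, "wz": 0, "gripper": 255},
    {"dx": 0, "dy": 0, "dz": 0, "wx": 0, "wy": 0, "wz": 0, "gripper": 255},
    {"dx": 0, "dy": 0, "dz": 0, "wx": 0, "wy": 0, "wz": 0, "gripper": 255},
    {"dx": 0, "dy": 0, "dz": 0, "wx": 0, "wy": 0, "wz": 0, "gripper": 255}
  ]
}}

```text
time: 27.22
tool_pos: [0.4883, 0.2049, 0.2114]
ee_rot: [3.141, -0.0, -0.343]
wrist_force: [-0.1, 0.1, -2.7]
width: 0.0137
finger_force: 30.0
```

Descend to TCP z ≈ 0.168 (underside 20 mm above the stack).

Request:
{"api": "carry_out", "payload": {
  "deltas": [
    {"dx": 0, "dy": -0.04, "dz": 0.3, "wx": 0, "wy": 0, "wz": 0, "gripper": 255},
    {"dx": 0, "dy": 0, "dz": 0.5, "wx": 0, "wy": 0, "wz": 0, "gripper": 255},
    {"dx": 0, "dy": 0, "dz": 0.5, "wx": 0, "wy": 0, "wz": 0, "gripper": 255},
    {"dx": 0, "dy": 0, "dz": 0.4, "wx": 0, "wy": 0, "wz": 0, "gripper": 255},
    {"dx": 0, "dy": 0, "dz": 0.3, "wx": 0, "wy": 0, "wz": 0, "gripper": 255},
    {"dx": 0, "dy": 0, "dz": 0.15, "wx": 0, "wy": 0, "wz": 0, "gripper": 255},
    {"dx": 0, "dy": 0, "dz": 0, "wx": 0, "wy": 0, "wz": 0, "gripper": 255},
    {"dx": 0, "dy": 0, "dz": 0, "wx": 0, "wy": 0, "wz": 0, "gripper": 255},
    {"dx": 0, "dy": 0, "dz": 0, "wx": 0, "wy": 0, "wz": 0, "gripper": 255},
    {"dx": 0, "dy": 0, "dz": 0, "wx": 0, "wy": 0, "wz": 0, "gripper": 255},
    {"dx": 0, "dy": 0, "dz": 0, "wx": 0, "wy": 0, "wz": 0, "gripper": 255}
  ]
}}

```text
time: 28.13
tool_pos: [0.4889, 0.2065, 0.1691]
ee_rot: [-3.141, -0.001, -0.342]
wrist_force: [-0.4, 0.6, -1.6]
width: 0.0142
finger_force: 30.0
```

Run:
```python
from h import *
import cv2
o=robot.get_obs();print(o['tool_pos'],o['ee_rot'],o['finger_force'])
im=eyes.snapshot("scene")
cr=im[230:330,170:300,::-1];cv2.imwrite("pics/s4c.png",cv2.resize(cr,None,fx=5.9,fy=5.9,interpolation=cv2.INTER_CUBIC))
```

```text
[0.48894335 0.20654355 0.16907501] [-3.14095150e+00 -1.04950539e-03 -3.41948110e-01] 29.986479878425598
```

View pics/s4c.png

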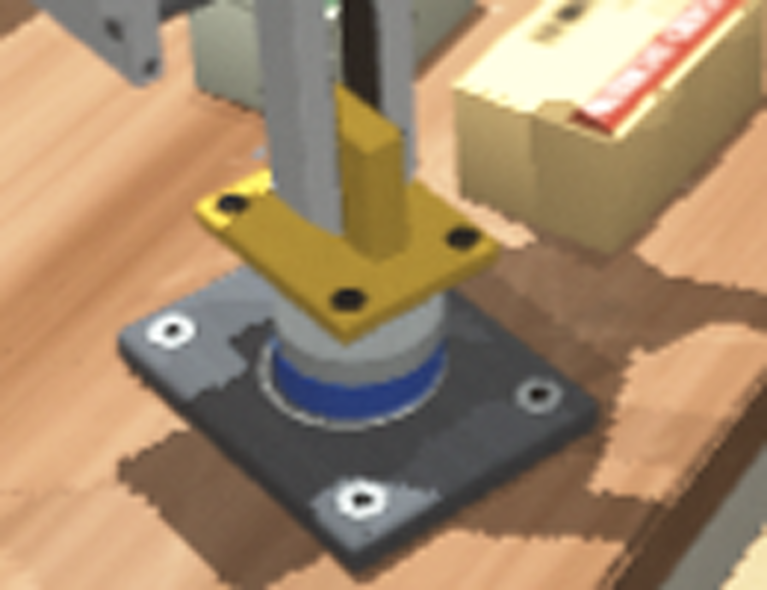

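The bracket hangs level and parallel to the plate, above the stack. Its foot holes are at (232,204), (348,299) and (463,238) in the crop; I'll check the centring numerically.

Run:
```python
from h import *
S=eyes.get_calibration("scene")
P=[plane(ray(S,170+(u+.5)/5.9-.5,230+(v+.5)/5.9-.5),.0655) for u,v in[(232,204),(348,299),(463,238)]]
print(P,(P[0]+P[2])/2,np.arctan2(*(P[0]-P[1])[1::-1]))
u,v=185+274.5/6-.5,255+157.5/6-.5;print(plane(ray(S,u,v),.036))
```

```text
[array([0.52115216, 0.21552961, 0.0655    ]), array([0.46898464, 0.2338458 , 0.0655    ]), array([0.4553063 , 0.19629883, 0.0655    ])] [0.48822923 0.20591422 0.0655    ] -0.3376574305703997
[0.48638989 0.20554311 0.036     ]
```

Within about 2 mm and aligned; a last still row, then hand in.

Request:
{"api": "carry_out", "payload": {
  "deltas": [
    {"dx": 0, "dy": 0, "dz": 0, "wx": 0, "wy": 0, "wz": 0, "gripper": 255},
    {"dx": 0, "dy": 0, "dz": 0, "wx": 0, "wy": 0, "wz": 0, "gripper": 255},
    {"dx": 0, "dy": 0, "dz": 0, "wx": 0, "wy": 0, "wz": 0, "gripper": 255}
  ]
}}

```text
time: 28.43
tool_pos: [0.4887, 0.2065, 0.1685]
ee_rot: [-3.142, -0.0, -0.342]
wrist_force: [0.1, 0.1, -2.7]
width: 0.0137
finger_force: 30.0
```

```bash
python3 -c "
from bench import robot
print(robot.get_obs()['tool_pos']);print(robot.close_job())"
```

```text
[0.48866378 0.20645343 0.16854737]
the job is handed in; nothing more can be done
None
```

I set both discs down and released them, centred on the plate to within about 3 mm, and handed the job in at about 28 s (no verdict returned) with the bracket held level about 2 cm above the stack, centred to about 2 mm and parallel to the plate.

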